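# Fit a fresh cell in the stove's igniter box

## Robot

A 6-joint arm with a two-finger parallel gripper is mounted at the origin on the work surface. World frame = base frame: x ahead of the robot, y to its left, z up, the work surface at z = 0. Lengths are in m, angles in rad, forces in N, time in s.
With the tool pointing down it reaches from about 0.275 to 0.75 m from the base axis. Payload 10.2 kg.
Tool frame: the origin (TCP) lies at the very end of the fingers, on their centre line; the grasp point (between the pads) lies r.grip_point_offset behind it (r.grip_point_offset is the distance from the TCP to the grasp point, in m); z points along the fingers, y is the line along which they close (so a half turn about z gives the same grasp; the last joint's range is limited). The gripper opens to 88 mm and grips with 3 to 60 N. Pads are 18 mm wide; open, the fingers measure 123 mm over their backs; the gripper's body (75 mm by 187 mm) begins 45 mm behind the grasp point.
Start: joints at [1.025, 0.313, 1.498, -0, 1.331, -0.223], TCP at [0.167, 0.498, 0.215] pointing down, gripper open.
Joint ranges: [-2.94, 2.94], [-0.97, 2.17], [0.19, 2.56], [-1.23, 4.37], [0.02, 3.11], [-2.88, 2.88]. Speed limits (rad/s): [2.39, 2.39, 3.01, 3.14, 3.14, 3.14].

## Interface

Orientations are given as a 3x3 rotation matrix whose columns are the frame's x, y, z axes.
In Python, from workcell import r gives the robot as it stands.
- The arm moves only by the tool jog_arm, never from a script. Its argument "commands" is a list of rows, each an object of numbers: "ax", "ay", "az": the turn, a rotation vector about the tool's x, y, z as a fraction of full scale; "x", "y", "z": the shift along the tool's x, y, z as a fraction of full scale; "grip": the opening, from -1 (shut) to 1 (fully open), so that 0 is half open. In form: [{"ax": .., "ay": .., "az": .., "x": .., "y": .., "z": .., "grip": ..}, ...]. A call has 1 to 12 rows; each row shifts and turns the commanded pose from where the row before left it, along the tool's axes as they then stand; what a row does not reach is not made up. Full scale, the value 1, is 0.03 m for a shift and 4 degrees for a turn. A row lasts 1/12 s, in which the tool goes at most 41.7 mm and 7.16 degrees, less where a joint would pass 70% of its speed; a pose out of reach is approached as far as the arm can. A call with a number of a shift or a turn outside -1 to 1 is refused whole. A call with a gripper value outside its range is refused whole. The fingers move at their own pace and stop on an object; "force" is the grip in N (left out, the last holds). Time passes only in rows, so rows that do not move let the fingers close. It gives the time, the measured TCP pose, the force, the opening and the grip force at its end, in the units of the state.
- r.sense(): the state, without advancing time (a new reading comes with each control period).
- r.capture(name): name is "scene" or "top"; returns a dict with "color" (384x512x3 uint8, blue, green, red), "range_z" (384x512 float32, m along the optical axis (not along the pixel's ray), 0 where there is no reading), "mtx" (3x3 intrinsics, pixels), "cam_to_world" (4x4, takes a point from camera to world coordinates). Camera axes: x right, y down, z forward; pixel columns grow to the right and rows downward; lengths in m; the calibration is good to about 2 mm. A picture is of the moment at which its call begins.
- r.sign_off(): hands the job in; it is judged then, once.
The state is a dict: "time": time; "joint_pos": joint angles; "qd": joint speeds; "joint_torque": joint torques, N m; "eef_pos": TCP position; "ee_rot": TCP orientation; "ft_force": force on the tool from outside, world axes, zero at the start; "wrist_torque": the same for the moment, N m; "opening": finger opening in m; "grip_force": force on a finger pad.
Only numpy, scipy, OpenCV 4.12 (cv2) and the standard library are available. Lean on these libraries where they do the work, as an engineer would, in place of code of your own. Each camera call takes 0.05 s, during which the arm holds its last target. There are 200 camera calls.

## Task

The stove's igniter box needs its battery: take the D cell lying on the trivet and fit it in the box's sloping bay, pressing its flat end against the coil spring and rolling the nub end down past the retaining lip, so that it lies straight in the cradle with the spring holding it under the lip. Then let go, and leave everything else on the counter where it stands.

Things in the scene. Friction and masses are not known exactly. Their poses are not given: they have to be found in the camera images.
- cell: D cell, plain steel cylinder, 33 mm diameter, 61 mm long over all, 0.11 to 0.17 kg: a 59 mm can and, at one end, a brass nub 10 mm wide standing 2 mm out, with an 8 mm dark band round the can beside it. Origin: middle of the 61 mm, on the axis. x axis: along the cylinder from nub (-30.5 mm) to flat end (+30.5 mm). It starts level on the trivet, axis 31 mm above the counter, nub towards the robot.
- cell_nub (a point): Tip of the cell's nub, on the axis.
- trivet: Fixed aluminium trivet, 148 x 152 mm, of 8 mm round bars, tops 18 mm above the counter: an outer frame and a middle pair of bars along its x axis, 22 mm apart, on which the cell lies lengthwise. Beside the middle pair it is open down to the counter, 53 mm wide each side, room for fingers. Origin on the counter below its middle.
- igniter: Fixed igniter box, a grey wedge 110 mm wide (y), 108 mm long (x), whose top deck slopes up at 30 degrees along its own +x, away from the robot, from 13 mm high in front to 75 mm behind. The black battery bay stands along the middle of the deck, lip end low, spring end high. Origin on the counter under the box.
- bay: The battery bay; origin: where the centre of the fitted cell lies, 63 mm above the counter. x axis: up the 30 degree slope, from lip end to spring end; z: square out of the deck; y: across. A fitted cell has its x axis along this x, its nub on the contact wall (face at x = -30.5 mm) and its flat end at x = +30.5 mm on the spring plate, pressed back 6 mm. No side walls: fingers fit beside the cell.
- bay_deck (a point): Point on the sloping deck under the fitted cell's centre, 32 mm below the bay's origin along bay z. The cell's cradle is two 8 mm bars at bay y = +-11 mm, bar centres at z = -17.3 mm, on a 26 mm wide pedestal rising from this deck; the deck is clear on both sides of it.
- lip_edge (a point): Inner edge of the retaining lip, at bay x = -24.5, z = 20.5 mm: a rounded steel bar across the bay, 24 mm wide, from the contact wall to this edge, z = 18 to 23 mm; it covers 4 mm of a fitted cell, 1.5 mm above it. To pass it, tip the cell nub end up about 25 degrees, press the plate back 12 to 16 mm with the flat end, bring the nub end down under the lip, then ease it back onto the contact wall.
- housing_top (a point): Front top edge of the black spring housing behind the spring plate: bay x = 51 mm (housing to 73 mm), z = 11 mm; 34 mm wide.
- spring_face (a point): Middle of the face of the spring plate, a steel disc 22 mm in diameter on a coil spring; the flat end of the cell presses on it.
- spring_plate (a joint): How far the spring plate is pressed back, m: 0 at rest, 0.006 with a fitted cell, at most 0.021. It pushes back with about 0.9 N at rest, plus 0.45 N per mm.
- comal: Steel comal, 270 mm wide, on the hob at the robot's right. Leave alone.
- sugar_pot: White ceramic sugar pot with a lid, 94 mm wide, 109 mm high, at the back. Origin under its middle. Leave alone.
- glass_cup: Glass cup, 68 mm wide, 85 mm high, at the back. Origin under its middle. Leave alone.
- spatula: Red nylon spatula lying at the robot's left. Leave alone.
- salt_shaker: Salt shaker, 42 mm wide, 70 mm high, in front. Origin under its middle. Leave alone.
- teaspoon: Steel teaspoon, 140 mm long, lying between the trivet and the box. Leave alone.
- mug: Blue ceramic mug, 80 mm wide, 90 mm high, at the back left. Origin under its middle. Leave alone.
Mind the look-alikes: they are no part of the job. Leave any red look-alike of the cell alone. What is shaped like the igniter but red is not meant.

How it is judged:
By the outcome, as a careful person would: the job done as asked, in the order asked, and still so for the second after the job is handed in, with the robot touching nothing.
It also fails if it takes over 51 s, if anything falls off the work surface, if the arm or the gripper's body presses on something with over 40 N, if the wrist force passes 120 N, or if a joint passes its speed limit or range.

## Working session

There is one attempt and no reset: what is moved stays moved. The work goes in short steps, Python scripts to look and compute and a tool call to move; the robot and the scene stay as the last step left them, time stands still between calls to the robot, and variables do not carry over. Pictures are saved under pics/ and viewed, at most 10 in all, crops included, and the job is handed in when it is done.

Besides the shell and the picture viewer there is one more tool, called after "Request:" by a JSON object that holds its "op" and its "data", one argument or row to a line. jog_arm: Moves the arm, as the interface text tells. Shift numbers are shares of 0.03 m and turn numbers shares of 4 degrees, none past 1 either way. Its arguments: {"type":"object","properties":{"commands":{"type":"array"},"force":{"type":"number"}},"required":["commands"]}

```bash
mkdir -p pics; ls; cat > h.py <<'E'
import numpy as np, cv2
from workcell import r
def cap(name,fn):
    c=r.capture(name); cv2.imwrite(f'pics/{fn}.png',c['color']); np.savez(f'pics/{fn}.npz',**c); return c
def px(c,u,v,z=None):
    K=c['mtx'];T=c['cam_to_world'];ray=np.linalg.inv(K)@[u,v,1.]
    if z is None:
        w=c['range_z'][int(v)-1:int(v)+2,int(u)-1:int(u)+2];d=np.median(w[w>0])
    else:
        d=(z-T[2,3])/(T[:3,:3]@ray)[2]
    return T[:3,:3]@(ray*d)+T[:3,3]
E
python3 - <<'E'
from h import *
a=cap('scene','s1');b=cap('top','t1')
print(a['cam_to_world'],b['cam_to_world'],b['mtx'],r.grip_point_offset)
print(r.sense())
E
```

```text
pics
[[ 0.66516372  0.43809296 -0.60467494  1.20114002]
 [ 0.74663731 -0.37993928  0.54605757 -0.61014015]
 [ 0.00948422 -0.81469056 -0.57981837  0.6838467 ]
 [ 0.          0.          0.          1.        ]] [[-0.02763365 -0.9949852   0.09612921  0.44712278]
 [-0.99941808  0.0255763  -0.02256881 -0.04614629]
 [ 0.019997   -0.09669693 -0.99511297  1.48779263]
 [ 0.          0.          0.          1.        ]] [[402.0536461    0.         256.23757665]
 [  0.         402.0536461  195.59789577]
 [  0.           0.           1.        ]] 0.0187
{'time': 0.1, 'joint_pos': array([ 1.02460716e+00,  3.13386397e-01,  1.49832644e+00,  8.24926465e-06,
        1.33098634e+00, -2.23366984e-01]), 'qd': array([ 2.35598365e-03, -2.32387710e-03,  4.00424481e-04, -1.96551500e-04,
        2.72457269e-04, -2.60162628e-05]), 'joint_torque': array([ 2.17558671e-03, -4.02821124e+01, -2.52644706e+01,  6.95307017e-02,
        3.42523260e-02, -4.36161963e-05]), 'eef_pos': array([0.16642359, 0.49768118, 0.21493528]), 'ee_rot': array([[-9.48343178e-01,  3.17245768e-01, -5.81611467e-04],
       [ 3.17246201e-01,  9.48342745e-01, -9.41369181e-04],
       [ 2.52921626e-04, -1.07725507e-03, -9.99999388e-01]]), 'ft_force': array([1.00918644, 0.92208894, 0.32856186]), 'wrist_torque': array([-0.00700791,  0.02020962,  0.04102931]), 'grip_force': 0.0, 'opening': 0.08810185546070187}
```

View pics/t1.png

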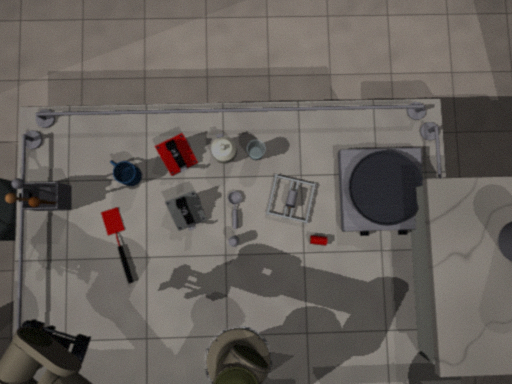

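View pics/s1.png

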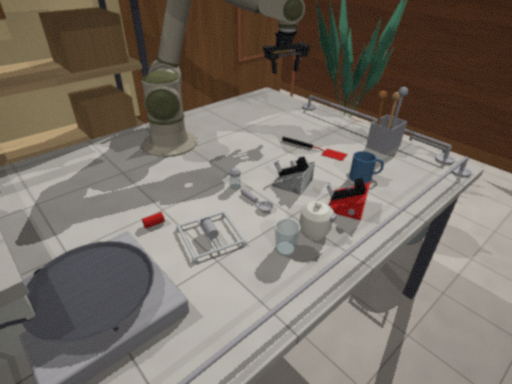

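The top view shows these candidates:
- **Cell:** the steel cell on the trivet at (291,197), or the red look-alike at (318,240).
- **Igniter:** the grey box at (185,209), or the red look-alike at (175,152).

I choose the steel cell and the grey box, and will check both in one close crop.

```bash
python3 - <<'E'
import cv2,numpy as np
t=cv2.imread('pics/t1.png');s=cv2.imread('pics/s1.png')
f=lambda i,x,y,w,h,k:cv2.resize(i[y:y+h,x:x+w],(w*k,h*k),interpolation=cv2.INTER_CUBIC)
A=f(t,262,168,64,48,6);B=f(t,160,185,64,48,6);C=f(s,170,195,64,48,6);D=f(s,264,148,64,48,6)
cv2.imwrite('pics/crop1.png',np.vstack([np.hstack([A,B]),np.hstack([C,D])]))
E
```

```text
(no output)
```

View pics/crop1.png

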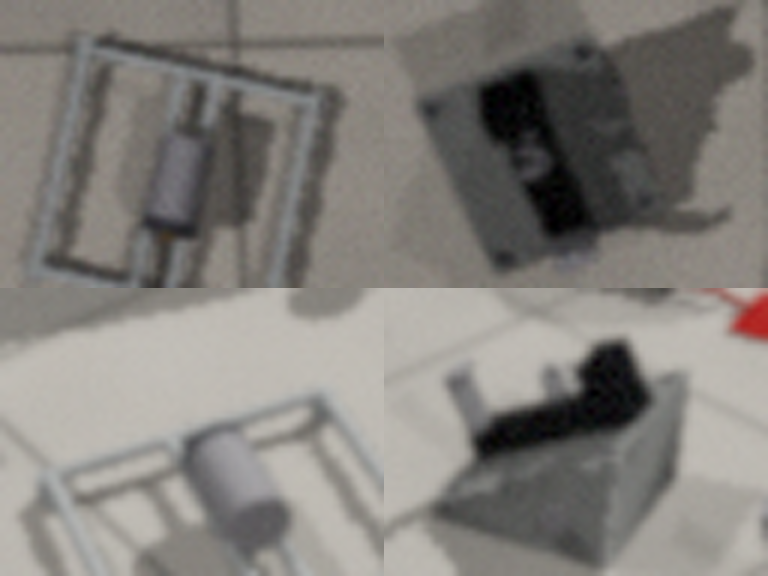

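The crop confirms it. The steel cell lies on the trivet with its nub at crop (165,236) and flat end at (185,130). The grey wedge has its housing at (510,90) and its lip at (575,248). I'll fit both poses from clicked features in the two views.

```bash
cat >> h.py <<'E'
from scipy.optimize import least_squares
def proj(c,p):
    T=c['cam_to_world'];q=T[:3,:3].T@(np.asarray(p)-T[:3,3]);q=c['mtx']@q;return q[:2]/q[2]
s30,c30=.5,np.sqrt(.75)
def bayR(yaw):
    x=np.array([np.cos(yaw)*c30,np.sin(yaw)*c30,s30]);y=np.array([-np.sin(yaw),np.cos(yaw),0]);return np.c_[x,y,np.cross(x,y)]
def hor(P,p): # P=(bx,by,yaw) ; p in frame: horizontal from bay origin, counter z
    x,y,w=P; return np.array([x+np.cos(w)*p[0]-np.sin(w)*p[1],y+np.sin(w)*p[0]+np.cos(w)*p[1],p[2]])
def bay(P,p): return bayR(P[2])@p+[P[0],P[1],.063]
E
cat > fit.py <<'E'
from h import *
t=np.load('pics/t1.npz');s=np.load('pics/s1.npz')
F,B=-.0226,.0854
A=lambda u,v:(262+u/6-.4,168+v/6-.4)
Bc=lambda u,v:(160+(u-384)/6-.4,185+v/6-.4)
D=lambda u,v:(264+(u-384)/6-.4,148+(v-288)/6-.4)
obs=[(t,Bc(420,105),'h',(B,.055,.075)),(t,Bc(600,40),'h',(B,-.055,.075)),(t,Bc(497,272),'h',(F,.055,.013)),(t,Bc(657,207),'h',(F,-.055,.013)),
(t,Bc(575,247),'b',(-.0275,0,.023)),
(s,D(687,375),'h',(B,.055,.075)),(s,D(620,437),'h',(B,-.055,.075)),(s,D(605,570),'h',(B,-.055,0)),(s,D(435,508),'h',(F,-.055,.013)),(s,D(460,370),'b',(-.0275,0,.023))]
def res(P): return np.concatenate([proj(c,(hor if k=='h' else bay)(P,np.array(p)))-o for c,o,k,p in obs])
S=least_squares(res,[.45,.2,.3],loss='soft_l1');print(S.x,np.round(res(S.x).reshape(-1,2),1))
# cell: clicks
C=lambda u,v:(170+u/6-.4,195+(v-288)/6-.4)
o2=[(t,A(165,237),(-.0305,0,0)),(t,A(183,130),(.029,0,.012)),(t,A(170,232),(-.0285,0,.0)),(s,C(257,530),(.0305,0,0))]
def cp(P,p): return hor(P,(p[0],p[1],.031+p[2]))
r2=lambda P:np.concatenate([proj(c,cp(P,p))-o for c,o,p in o2])
S2=least_squares(r2,[.45,-.15,0],loss='soft_l1');print(S2.x,np.round(r2(S2.x).reshape(-1,2),1))
# depth cloud of cell top
K=t['mtx'];v,u=np.mgrid[180:212,280:304];d=t['range_z'][180:212,280:304]
P=np.stack([(u-K[0,2])/K[0,0]*d,(v-K[1,2])/K[1,1]*d,d],-1).reshape(-1,3)@t['cam_to_world'][:3,:3].T+t['cam_to_world'][:3,3]
q=P[P[:,2]>.032];m=q.mean(0);w,V=np.linalg.eigh(np.cov(q[:,:2].T));print('cell cloud',len(q),m,q[:,2].max(),np.arctan2(*(V[:,1]*np.sign(V[0,1]))[::-1]))
for n,uv in dict(comal=(318,240),pot=(222,150),cup=(256,149),red=(175,152),spoonbowl=(236,198),spoonend=(234,241)).items(): print(n,px(t,*uv).round(3))
E
python3 fit.py
```

```text
[0.51021905 0.16178103 0.33673174] [[-0.4 -1.1]
 [-0.9 -1.3]
 [ 0.3  0.2]
 [ 2.   0.2]
 [ 0.6  1.9]
 [ 0.8 -1.3]
 [-0.3  3.4]
 [ 0.2  0.1]
 [-0.2 -1.8]
 [ 0.  -0.9]]
[ 0.57378133 -0.20767751 -0.28372727] [[ 0.4 -0.5]
 [ 1.8  1.3]
 [-0.3 -0.2]
 [ 0.9 -0.5]]
cell cloud 149 [ 0.57107205 -0.20339073  0.06387453] 1.4877926337860043 -0.736279389358789
comal [ 0.421 -0.298  0.032]
pot [0.746 0.038 0.095]
cup [ 0.766 -0.084  0.003]
red [0.747 0.207 0.072]
spoonbowl [ 0.583 -0.005  0.005]
spoonend [0.426 0.004 0.07 ]
```

```bash
cat > fit2.py <<'E'
from h import *
def cloud(c):
    K=c['mtx'];d=c['range_z'];v,u=np.mgrid[:384,:512]
    P=np.stack([(u-K[0,2])/K[0,0]*d,(v-K[1,2])/K[1,1]*d,d],-1)@c['cam_to_world'][:3,:3].T+c['cam_to_world'][:3,3]
    P[d<=0]=9;return P.reshape(-1,3)
def sel(P,c,rad,lo,hi): return P[(np.hypot(*(P[:,:2]-c).T)<rad)&(P[:,2]>lo)&(P[:,2]<hi)]
t=np.load('pics/t1.npz');s=np.load('pics/s1.npz');Ct,Cs=cloud(t),cloud(s)
def bx(q,lo,hi):
    c=(np.array(lo)+hi)/2;h=(np.array(hi)-lo)/2;e=np.abs(q-c)-h
    return np.linalg.norm(np.maximum(e,0),axis=1)+np.minimum(e.max(1),0)
def sdf(P,X):
    dz=P[3]; R=bayR(P[2]);q=(X-[P[0],P[1],.063+dz])@R
    w=P[2];hx=(X[:,0]-P[0])*np.cos(w)+(X[:,1]-P[1])*np.sin(w);hy=-(X[:,0]-P[0])*np.sin(w)+(X[:,1]-P[1])*np.cos(w)
    wedge=np.max([q[:,2]+.032,np.abs(hy)-.055,hx-.0854,-.0226-hx],0)
    a=bx(q,[-.035,-.013,-.032],[.073,.013,-.018]);b=bx(q,[.051,-.017,-.032],[.073,.017,.011]);c=bx(q,[-.0345,-.012,-.032],[-.0305,.012,.023])
    e=bx(q,[-.0345,-.012,.018],[-.0245,.012,.023])
    return np.min([wedge,a,b,c,e],0)
for n,X in dict(top=Ct,scene=Cs,both=np.r_[Ct,Cs]).items():
    X=sel(X,[.54,.172],.1,.006,.13)
    f=lambda P:np.r_[sdf(P,X),P[3]*30]
    S=least_squares(f,[.510,.162,.337,0],loss='soft_l1',f_scale=.003);print(n,len(X),S.x.round(4),np.median(np.abs(f(S.x))).round(4))
def cs(P,X):
    w=P[2];a=(X[:,0]-P[0])*np.cos(w)+(X[:,1]-P[1])*np.sin(w);b=-(X[:,0]-P[0])*np.sin(w)+(X[:,1]-P[1])*np.cos(w)
    e=np.stack([np.hypot(b,X[:,2]-.031-P[3])-.0165,np.abs(a)-.0300],1)
    return np.linalg.norm(np.maximum(e,0),axis=1)+np.minimum(e.max(1),0)
for n,X in dict(top=Ct,scene=Cs,both=np.r_[Ct,Cs]).items():
    X=sel(X,[.574,-.206],.045,.026,.06)
    f=lambda P:np.r_[cs(P,X),P[3]*30]
    S=least_squares(f,[.574,-.206,-.28,0],loss='soft_l1',f_scale=.002);print(n,len(X),S.x.round(4),np.median(np.abs(f(S.x))).round(4))
E
python3 fit2.py
```

```text
top 1113 [0.5096 0.1631 0.3535 0.0006] 0.0019
scene 991 [ 0.5095  0.1622  0.3532 -0.    ] 0.001
both 2104 [5.095e-01 1.622e-01 3.542e-01 2.000e-04] 0.0014
top 152 [ 0.5734 -0.2068 -0.2336  0.    ] 0.0013
scene 224 [ 0.5718 -0.2081 -0.2637 -0.    ] 0.0006
both 376 [ 0.5721 -0.2075 -0.2513  0.    ] 0.001
```

```bash
cat >> h.py <<'E'
from scipy.spatial.transform import Rotation as Ro
BAY=(.5095,.1625,.354); CELL=(.5725,-.2075,-.255)
GO=r.grip_point_offset
def levR(yaw,pitch=0): # tool x=-axis, y=+left ; axis pitched up by pitch (deg)
    p=np.radians(pitch);x=np.array([np.cos(yaw)*np.cos(p),np.sin(yaw)*np.cos(p),np.sin(p)]);y=np.array([-np.sin(yaw),np.cos(yaw),0])
    return np.c_[-x,y,-np.cross(x,y)]
def tcp(grip,R): return np.asarray(grip)+R[:,2]*GO
def plan(p,R,p0=None,R0=None):
    s=r.sense();p0=s['eef_pos'] if p0 is None else p0;R0=s['ee_rot'] if R0 is None else R0
    d=R0.T@(p-p0)/.03; w=Ro.from_matrix(R0.T@R).as_rotvec(degrees=True)/4
    print('shift(tool, units)',d.round(2),'turn',w.round(2))
E
python3 - <<'E'
from h import *
R=levR(CELL[2]);plan(tcp([*CELL[:2],.13],R),R)
E
```

```text
shift(tool, units) [-20.29 -17.99   3.47] turn [-0.02 -0.   -0.97]
```

Request:
{"op": "jog_arm", "data": {
  "commands": [
    {"x":-0.845,"y":-0.75,"z":0.05,"grip":0.36},
    {"x":-0.845,"y":-0.75,"z":0.05,"grip":0.36},
    {"x":-0.845,"y":-0.75,"z":0.05,"grip":0.36},
    {"x":-0.845,"y":-0.75,"z":0.05,"grip":0.36},
    {"x":-0.845,"y":-0.75,"z":0.05,"grip":0.36},
    {"x":-0.845,"y":-0.75,"z":0.05,"grip":0.36},
    {"x":-0.845,"y":-0.75,"z":0.05,"grip":0.36},
    {"x":-0.845,"y":-0.75,"z":0.05,"grip":0.36},
    {"x":-0.845,"y":-0.75,"z":0.05,"grip":0.36},
    {"x":-0.845,"y":-0.75,"z":0.05,"grip":0.36},
    {"x":-0.845,"y":-0.75,"z":0.05,"grip":0.36},
    {"x":-0.845,"y":-0.75,"z":0.05,"grip":0.36}
  ],
  "force": 50
}}

```text
schema error: expected keys ax, ay, az, x, y, z, grip
```

Request:
{"op": "jog_arm", "data": {
  "commands": [
    {"x":-0.845,"y":-0.75,"z":0.2,"grip":0.36},
    {"x":-0.845,"y":-0.75,"z":0.2,"grip":0.36},
    {"x":-0.845,"y":-0.75,"z":0.2,"grip":0.36},
    {"x":-0.845,"y":-0.75,"z":0.2,"grip":0.36},
    {"x":-0.845,"y":-0.75,"z":0.2,"grip":0.36},
    {"x":-0.845,"y":-0.75,"z":0.2,"grip":0.36},
    {"x":-0.845,"y":-0.75,"z":0.2,"grip":0.36},
    {"x":-0.845,"y":-0.75,"z":0.2,"grip":0.36},
    {"x":-0.845,"y":-0.75,"z":0.2,"grip":0.36},
    {"x":-0.845,"y":-0.75,"z":0.2,"grip":0.36},
    {"x":-0.845,"y":-0.75,"z":0.2,"az":-1,"grip":0.36},
    {"grip":0.36}
  ]
}}

```text
schema error: expected keys ax, ay, az, x, y, z, grip
```

```bash
python3 - <<'E'
from h import *
print(r.sense()['eef_pos'],r.sense()['joint_pos'].round(2),r.sense()['time'],r.sense()['opening'])
R=levR(CELL[2]);plan(tcp([*CELL[:2],.031],R),R)
E
```

```text
[0.16642359 0.49768118 0.21493528] [ 1.02  0.31  1.5   0.    1.33 -0.22] 0.1 0.08810185546070187
shift(tool, units) [-20.3  -17.99   6.77] turn [-0.02 -0.   -0.97]
```

All keys are required.

Request:
{"op": "jog_arm", "data": {
  "commands": [
    {"ax":0,"ay":0,"az":0,"x":-0.845,"y":-0.75,"z":0.05,"grip":0.36},
    {"ax":0,"ay":0,"az":0,"x":-0.845,"y":-0.75,"z":0.05,"grip":0.36},
    {"ax":0,"ay":0,"az":0,"x":-0.845,"y":-0.75,"z":0.05,"grip":0.36},
    {"ax":0,"ay":0,"az":0,"x":-0.845,"y":-0.75,"z":0.05,"grip":0.36},
    {"ax":0,"ay":0,"az":0,"x":-0.845,"y":-0.75,"z":0.05,"grip":0.36},
    {"ax":0,"ay":0,"az":0,"x":-0.845,"y":-0.75,"z":0.05,"grip":0.36},
    {"ax":0,"ay":0,"az":0,"x":-0.845,"y":-0.75,"z":0.05,"grip":0.36},
    {"ax":0,"ay":0,"az":0,"x":-0.845,"y":-0.75,"z":0.05,"grip":0.36},
    {"ax":0,"ay":0,"az":0,"x":-0.845,"y":-0.75,"z":0.05,"grip":0.36},
    {"ax":0,"ay":0,"az":0,"x":-0.845,"y":-0.75,"z":0.05,"grip":0.36},
    {"ax":0,"ay":0,"az":0,"x":-0.845,"y":-0.75,"z":0.05,"grip":0.36},
    {"ax":0,"ay":0,"az":0,"x":-0.845,"y":-0.75,"z":0.05,"grip":0.36}
  ],
  "force": 50
}}

```text
time: 1.1
eef_pos: [0.3698, 0.1437, 0.1973]
ee_rot: [[-0.948, 0.317, -0.0], [0.317, 0.948, 0.0], [0.0, -0.0, -1.0]]
ft_force: [1.2, 0.4, -0.1]
opening: 0.06
grip_force: 0.0
```

Request:
{"op": "jog_arm", "data": {
  "commands": [
    {"ax":0,"ay":0,"az":0,"x":-0.845,"y":-0.75,"z":0.2,"grip":0.36},
    {"ax":0,"ay":0,"az":0,"x":-0.845,"y":-0.75,"z":0.2,"grip":0.36},
    {"ax":0,"ay":0,"az":0,"x":-0.845,"y":-0.75,"z":0.2,"grip":0.36},
    {"ax":0,"ay":0,"az":0,"x":-0.845,"y":-0.75,"z":0.2,"grip":0.36},
    {"ax":0,"ay":0,"az":0,"x":-0.845,"y":-0.75,"z":0.2,"grip":0.36},
    {"ax":0,"ay":0,"az":0,"x":-0.845,"y":-0.75,"z":0.2,"grip":0.36},
    {"ax":0,"ay":0,"az":0,"x":-0.845,"y":-0.75,"z":0.2,"grip":0.36},
    {"ax":0,"ay":0,"az":0,"x":-0.845,"y":-0.75,"z":0.2,"grip":0.36},
    {"ax":0,"ay":0,"az":0,"x":-0.845,"y":-0.75,"z":0.2,"grip":0.36},
    {"ax":0,"ay":0,"az":0,"x":-0.845,"y":-0.75,"z":0.2,"grip":0.36},
    {"ax":0,"ay":0,"az":-1,"x":-0.845,"y":-0.75,"z":0.2,"grip":0.36},
    {"ax":0,"ay":0,"az":0,"x":0,"y":0,"z":0,"grip":0.36}
  ]
}}

```text
time: 2.1
eef_pos: [0.5563, -0.1823, 0.1293]
ee_rot: [[-0.968, 0.251, -0.001], [0.251, 0.968, -0.0], [0.001, -0.0, -1.0]]
ft_force: [-0.3, 0.2, 0.1]
opening: 0.0599
grip_force: 0.0
```

```bash
python3 - <<'E'
from h import *
s=r.sense();print(s['eef_pos'],s['joint_pos'].round(2),s['time'],s['opening'])
R=levR(CELL[2]);plan(tcp([*CELL[:2],.031],R),R)
E
```

```text
[ 0.55628352 -0.18225768  0.129258  ] [-0.52  0.52  1.42 -0.    1.2  -1.83] 2.1 0.059949042064566305
shift(tool, units) [-0.74 -0.68  3.9 ] turn [-0.01 -0.02  0.03]
```

Request:
{"op": "jog_arm", "data": {
  "commands": [
    {"ax":0,"ay":0,"az":0,"x":-0.74,"y":-0.68,"z":0,"grip":0.36},
    {"ax":0,"ay":0,"az":0,"x":0,"y":0,"z":0.7,"grip":0.36},
    {"ax":0,"ay":0,"az":0,"x":0,"y":0,"z":0.7,"grip":0.36},
    {"ax":0,"ay":0,"az":0,"x":0,"y":0,"z":0,"grip":0.36}
  ]
}}

```text
time: 2.43
eef_pos: [0.5697, -0.202, 0.0853]
ee_rot: [[-0.968, 0.251, -0.006], [0.251, 0.968, 0.004], [0.007, 0.002, -1.0]]
ft_force: [-0.5, 0.2, -0.1]
opening: 0.0599
grip_force: 0.0
```

```bash
python3 - <<'E'
from h import *
R=levR(CELL[2]);plan(tcp([*CELL[:2],.031],R),R)
a=cap('scene','s2')
i=cv2.imread('pics/s2.png')[150:270,140:300];cv2.imwrite('pics/crop2.png',cv2.resize(i,(800,600),interpolation=cv2.INTER_CUBIC))
E
```

```text
shift(tool, units) [-0.15 -0.16  2.43] turn [ 0.03 -0.1   0.02]
```

View pics/crop2.png

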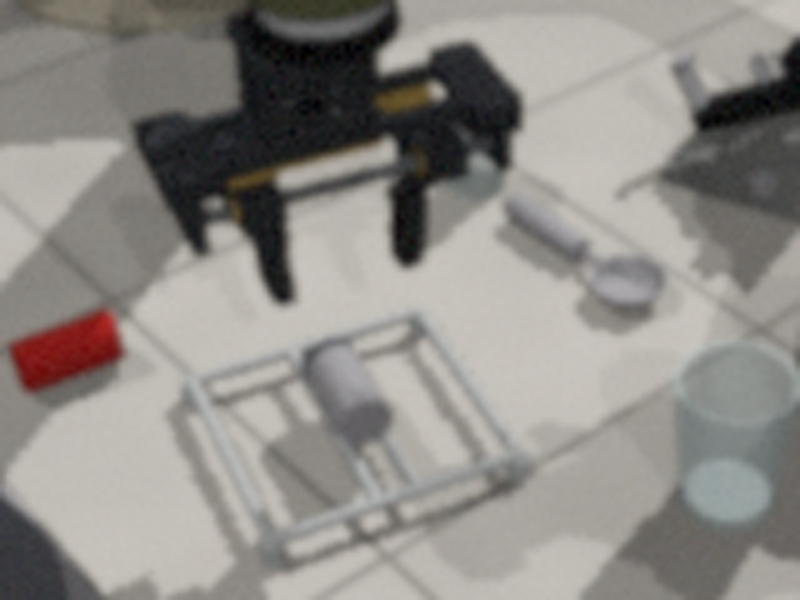

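The crop shows the fingers at (275,280) and (405,250), straddling the cell at (345,385). The spoon and the red cell are clear.

Request:
{"op": "jog_arm", "data": {
  "commands": [
    {"ax":0,"ay":-0.1,"az":0,"x":-0.15,"y":-0.16,"z":0,"grip":0.36},
    {"ax":0,"ay":0,"az":0,"x":0,"y":0,"z":0.6,"grip":0.36},
    {"ax":0,"ay":0,"az":0,"x":0,"y":0,"z":0.6,"grip":0.36},
    {"ax":0,"ay":0,"az":0,"x":0,"y":0,"z":0.6,"grip":0.36},
    {"ax":0,"ay":0,"az":0,"x":0,"y":0,"z":0.4,"grip":0.36},
    {"ax":0,"ay":0,"az":0,"x":0,"y":0,"z":0,"grip":0.36},
    {"ax":0,"ay":0,"az":0,"x":0,"y":0,"z":0,"grip":0.36}
  ]
}}

```text
time: 3.07
eef_pos: [0.5758, -0.2093, 0.0243]
ee_rot: [[-0.968, 0.25, 0.008], [0.25, 0.968, -0.002], [-0.008, -0.0, -1.0]]
ft_force: [-0.2, 0.1, -0.3]
opening: 0.0601
grip_force: 0.0
```

```bash
python3 - <<'E'
from h import *
R=levR(CELL[2]);plan(tcp([*CELL[:2],.031],R),R);print(r.sense()['eef_pos'],r.sense()['ft_force'])
E
```

```text
shift(tool, units) [0.12 0.03 0.4 ] turn [-0.    0.11  0.03]
[ 0.57575878 -0.20930067  0.02431182] [-0.19818929  0.05768449 -0.3444919 ]
```

Request:
{"op": "jog_arm", "data": {
  "commands": [
    {"ax":0,"ay":0.1,"az":0,"x":0.11,"y":0.03,"z":0.2,"grip":0.36},
    {"ax":0,"ay":0,"az":0,"x":0,"y":0,"z":0,"grip":0.36},
    {"ax":0,"ay":0,"az":0,"x":0,"y":0,"z":0,"grip":0.36},
    {"ax":0,"ay":0,"az":0,"x":0,"y":0,"z":0,"grip":0.36}
  ]
}}

```text
time: 3.4
eef_pos: [0.5727, -0.2075, 0.018]
ee_rot: [[-0.968, 0.25, 0.001], [0.25, 0.968, -0.0], [-0.001, -0.0, -1.0]]
ft_force: [0.9, 0.1, 0.4]
opening: 0.0599
grip_force: 0.0
```

```bash
python3 - <<'E'
from h import *
R=levR(CELL[2]);plan(tcp([*CELL[:2],.031],R),R);print(r.sense()['eef_pos'],r.sense()['ft_force'])
E
```

```text
shift(tool, units) [ 0.01 -0.    0.19] turn [-0.    0.01  0.03]
[ 0.5726597  -0.20748116  0.01799394] [0.85762425 0.05592887 0.42369578]
```

Request:
{"op": "jog_arm", "data": {
  "commands": [
    {"ax":0,"ay":0,"az":0,"x":0,"y":0,"z":0.19,"grip":0.36},
    {"ax":0,"ay":0,"az":0,"x":0,"y":0,"z":0,"grip":0.36},
    {"ax":0,"ay":0,"az":0,"x":0,"y":0,"z":0,"grip":-0.4},
    {"ax":0,"ay":0,"az":0,"x":0,"y":0,"z":0,"grip":-0.4},
    {"ax":0,"ay":0,"az":0,"x":0,"y":0,"z":0,"grip":-0.4},
    {"ax":0,"ay":0,"az":0,"x":0,"y":0,"z":0,"grip":-0.4},
    {"ax":0,"ay":0,"az":0,"x":0,"y":0,"z":0,"grip":-0.4},
    {"ax":0,"ay":0,"az":0,"x":0,"y":0,"z":0,"grip":-0.4}
  ],
  "force": 50
}}

```text
time: 4.07
eef_pos: [0.5724, -0.2076, 0.0119]
ee_rot: [[-0.968, 0.25, 0.0], [0.25, 0.968, -0.001], [-0.0, -0.0, -1.0]]
ft_force: [-0.6, -1.0, -0.0]
opening: 0.0295
grip_force: 48.7
```

Request:
{"op": "jog_arm", "data": {
  "commands": [
    {"ax":0,"ay":0,"az":0,"x":0,"y":0,"z":-0.3,"grip":-0.4},
    {"ax":0,"ay":0,"az":0,"x":0,"y":0,"z":-0.8,"grip":-0.4},
    {"ax":0,"ay":0,"az":0,"x":0,"y":0,"z":-0.8,"grip":-0.4},
    {"ax":0,"ay":0,"az":0,"x":0,"y":0,"z":-0.8,"grip":-0.4},
    {"ax":0,"ay":0,"az":0,"x":0,"y":0,"z":-0.8,"grip":-0.4},
    {"ax":0,"ay":0,"az":0,"x":0,"y":0,"z":-0.8,"grip":-0.4},
    {"ax":0,"ay":0,"az":0,"x":0,"y":0,"z":-0.8,"grip":-0.4},
    {"ax":0,"ay":0,"az":0,"x":0,"y":0,"z":0,"grip":-0.4},
    {"ax":0,"ay":0,"az":0,"x":0,"y":0,"z":0,"grip":-0.4},
    {"ax":0,"ay":0,"az":0,"x":0,"y":0,"z":0,"grip":-0.4}
  ]
}}

```text
time: 4.9
eef_pos: [0.5718, -0.2069, 0.1634]
ee_rot: [[-0.968, 0.25, -0.002], [0.25, 0.968, 0.001], [0.002, 0.001, -1.0]]
ft_force: [-1.0, 0.4, -2.1]
opening: 0.0293
grip_force: 48.5
```

```bash
python3 - <<'E'
from h import *
a=cap('scene','s3')
T=r.sense();g=T['eef_pos']-T['ee_rot'][:,2]*GO
u,v=proj(a,g).astype(int);print(u,v,[proj(a,g+T['ee_rot']@np.array(d)).round(1) for d in ([.0305,0,0],[-.0305,0,0],[0,0,0])])
i=cv2.imread('pics/s3.png')[v-45:v+45,u-60:u+60];cv2.imwrite('pics/crop3.png',cv2.resize(i,(720,540),interpolation=cv2.INTER_CUBIC))
E
```

```text
205 182 [array([201.5, 177.1]), array([210. , 189.1]), array([205.6, 182.9])]
```

View pics/crop3.png

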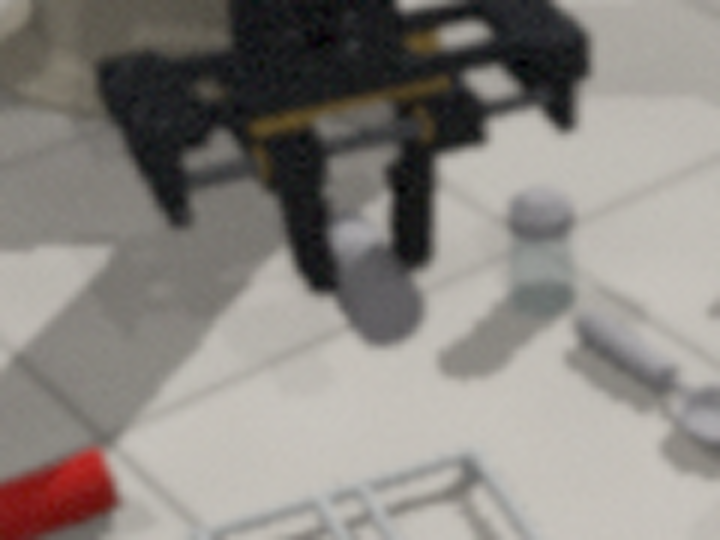

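The flat end disc centre is at crop (382,308), or px (208.3,187.9). I predicted (210,189), so the cell is held near its middle. Next I'll fit the held pose in the tool frame.

```bash
cat > held.py <<'E'
import sys
from h import *
def held(c):
    s=r.sense();K=c['mtx'];d=c['range_z'];v,u=np.mgrid[:384,:512];T=c['cam_to_world']
    P=np.stack([(u-K[0,2])/K[0,0]*d,(v-K[1,2])/K[1,1]*d,d],-1).reshape(-1,3)@T[:3,:3].T+T[:3,3]
    P=P[d.ravel()>0];R=s['ee_rot'];q=(P-(s['eef_pos']-R[:,2]*GO))@R
    m=(q[:,0]<-.011)&(q[:,0]>-.045)&(np.abs(q[:,1])<.024)&(np.abs(q[:,2])<.028);return q[m]
q=held(np.load('pics/s3.npz'))
def f(P): # axial offset (cell centre tool x), y, z, pitch, yaw
    a=np.array([-np.cos(P[3])*np.cos(P[4]),np.sin(P[4]),np.sin(P[3])]);a/=np.linalg.norm(a)
    e=q-P[:3];x=e@a;rad=np.linalg.norm(e-np.outer(x,a),axis=1)
    E=np.stack([rad-.0165,np.abs(x)-.0303],1)
    return np.r_[np.linalg.norm(np.maximum(E,0),axis=1)+np.minimum(E.max(1),0),P[4]*.02,P[1]*.3]
S=least_squares(f,[0,0,0,0,0],loss='soft_l1',f_scale=.002)
print(len(q),S.x.round(4),np.degrees(S.x[3:]).round(1),np.median(np.abs(f(S.x))))
E
python3 held.py
```

```text
180 [ 0.0002  0.0002 -0.0018  0.0327 -0.0072] [ 1.9 -0.4] 0.0007996404249441379
```

The cell is held centred, with about 2° of pitch. I'll plan the transfer to a pose above the bay, then the insertion waypoints.

```bash
cat >> h.py <<'E'
def wp(cx,cz,th,off=-.0005): # bay mm; returns tool pose; off = cell z in tool frame
    R=levR(BAY[2],30-th);c=bay(BAY,np.array([cx,0,cz])/1000)
    return c-R@np.array([0,0,off])+R[:,2]*GO,R
def where():
    s=r.sense();R=s['ee_rot'];c=s['eef_pos']-R[:,2]*(GO+.0005)
    B=bayR(BAY[2]);q=B.T@(c-[BAY[0],BAY[1],.063])*1000;a=B.T@-R[:,0]
    print('cell in bay',q.round(1),'theta',np.degrees(np.arctan2(-a[2],a[0])).round(1),'yaw',np.degrees(a[1]).round(2),'F bay',(B.T@s['ft_force']).round(1),'grip',s['grip_force'],s['time'])
E
python3 - <<'E'
from h import *
plan(*wp(-5,75,25));p=wp(-5,75,25);plan(*wp(-5,32,25),*p);print(p[0])
E
```

```text
shift(tool, units) [ 6.18 10.64  1.92] turn [-0.35 -1.25 -8.69]
shift(tool, units) [-0.61 -0.    1.3 ] turn [0. 0. 0.]
[0.47183324 0.14857956 0.10632497]
```

Request:
{"op": "jog_arm", "data": {
  "commands": [
    {"ax":0,"ay":0,"az":0,"x":0.515,"y":0.885,"z":0,"grip":-0.4},
    {"ax":0,"ay":0,"az":0,"x":0.515,"y":0.885,"z":0,"grip":-0.4},
    {"ax":0,"ay":0,"az":0,"x":0.515,"y":0.885,"z":0,"grip":-0.4},
    {"ax":0,"ay":0,"az":0,"x":0.515,"y":0.885,"z":0,"grip":-0.4},
    {"ax":0,"ay":0,"az":0,"x":0.515,"y":0.885,"z":0,"grip":-0.4},
    {"ax":0,"ay":0,"az":0,"x":0.515,"y":0.885,"z":0,"grip":-0.4},
    {"ax":0,"ay":0,"az":0,"x":0.515,"y":0.885,"z":0,"grip":-0.4},
    {"ax":0,"ay":0,"az":0,"x":0.515,"y":0.885,"z":0,"grip":-0.4},
    {"ax":0,"ay":0,"az":0,"x":0.515,"y":0.885,"z":0,"grip":-0.4},
    {"ax":0,"ay":0,"az":0,"x":0.515,"y":0.885,"z":0,"grip":-0.4},
    {"ax":0,"ay":0,"az":0,"x":0.515,"y":0.885,"z":0,"grip":-0.4},
    {"ax":0,"ay":0,"az":0,"x":0.515,"y":0.885,"z":0,"grip":-0.4}
  ]
}}

```text
time: 5.95
eef_pos: [0.4714, 0.1488, 0.1635]
ee_rot: [[-0.968, 0.25, -0.002], [0.25, 0.968, -0.0], [0.002, -0.001, -1.0]]
ft_force: [0.2, -0.5, -0.6]
opening: 0.0295
grip_force: 48.5
```

Request:
{"op": "jog_arm", "data": {
  "commands": [
    {"ax":0,"ay":0,"az":-0.97,"x":0,"y":0,"z":0,"grip":-0.4},
    {"ax":0,"ay":0,"az":-0.97,"x":0,"y":0,"z":0,"grip":-0.4},
    {"ax":0,"ay":0,"az":-0.97,"x":0,"y":0,"z":0,"grip":-0.4},
    {"ax":0,"ay":0,"az":-0.97,"x":0,"y":0,"z":0,"grip":-0.4},
    {"ax":0,"ay":0,"az":-0.97,"x":0,"y":0,"z":0,"grip":-0.4},
    {"ax":0,"ay":0,"az":-0.97,"x":0,"y":0,"z":0,"grip":-0.4},
    {"ax":0,"ay":0,"az":-0.97,"x":0,"y":0,"z":0,"grip":-0.4},
    {"ax":0,"ay":0,"az":-0.97,"x":0,"y":0,"z":0,"grip":-0.4},
    {"ax":0,"ay":0,"az":-0.97,"x":0,"y":0,"z":0,"grip":-0.4},
    {"ax":0,"ay":0,"az":0,"x":0,"y":0,"z":0,"grip":-0.4},
    {"ax":0,"ay":0,"az":0,"x":0,"y":0,"z":0,"grip":-0.4},
    {"ax":0,"ay":0,"az":0,"x":0,"y":0,"z":0,"grip":-0.4}
  ]
}}

```text
time: 6.95
eef_pos: [0.4723, 0.1475, 0.1641]
ee_rot: [[-0.938, -0.347, -0.001], [-0.347, 0.938, -0.0], [0.001, 0.0, -1.0]]
ft_force: [-0.5, -0.7, -0.7]
opening: 0.0292
grip_force: 48.5
```

```bash
python3 - <<'E'
from h import *
where();print(r.sense()['eef_pos'],r.sense()['joint_pos'].round(2));plan(*wp(-5,70,25))
E
```

```text
cell in bay [ 25.5  -1.2 124.2] theta 30.1 yaw 0.03 F bay [-0.9 -0.5 -0.2] grip 48.46688210964203 6.95
[0.47232633 0.14748581 0.16408382] [ 0.07  0.3   1.66  0.    1.19 -1.86]
shift(tool, units) [-0.08  0.04  2.07] turn [ 0.01 -1.27  0.01]
```

Request:
{"op": "jog_arm", "data": {
  "commands": [
    {"ax":0,"ay":0,"az":0,"x":-0.02,"y":0.04,"z":0.7,"grip":-0.4},
    {"ax":0,"ay":0,"az":0,"x":-0.03,"y":0,"z":0.7,"grip":-0.4},
    {"ax":0,"ay":0,"az":0,"x":-0.03,"y":0,"z":0.67,"grip":-0.4},
    {"ax":0,"ay":-0.63,"az":0,"x":0,"y":0,"z":0,"grip":-0.4},
    {"ax":0,"ay":-0.64,"az":0,"x":0,"y":0,"z":0,"grip":-0.4},
    {"ax":0,"ay":0,"az":0,"x":0,"y":0,"z":0,"grip":-0.4},
    {"ax":0,"ay":0,"az":0,"x":0,"y":0,"z":0,"grip":-0.4},
    {"ax":0,"ay":0,"az":0,"x":0,"y":0,"z":0,"grip":-0.4}
  ]
}}

```text
time: 7.62
eef_pos: [0.4748, 0.1494, 0.1029]
ee_rot: [[-0.934, -0.348, 0.083], [-0.347, 0.937, 0.03], [-0.088, -0.0, -0.996]]
ft_force: [0.1, 0.2, -1.4]
opening: 0.0293
grip_force: 48.5
```

```bash
python3 - <<'E'
from h import *
where();plan(*wp(-5,32,25))
a=cap('scene','s4')
i=cv2.imread('pics/s4.png')[90:210,220:380];cv2.imwrite('pics/crop4.png',cv2.resize(i,(800,600),interpolation=cv2.INTER_CUBIC))
import runpy
E
sed 's/s3.npz/s4.npz/' held.py | python3 -
```

```text
cell in bay [-4.1 -0.2 70.5] theta 24.9 yaw 0.1 F bay [-0.6  0.1 -1.3] grip 48.46805691719055 7.6167
shift(tool, units) [-0.51  0.01  1.18] turn [-0.    0.01  0.03]
75 [ 0.0012 -0.0007  0.0009 -0.0324 -0.0115] [-1.9 -0.7] 0.0009045190304046782
```

View pics/crop4.png

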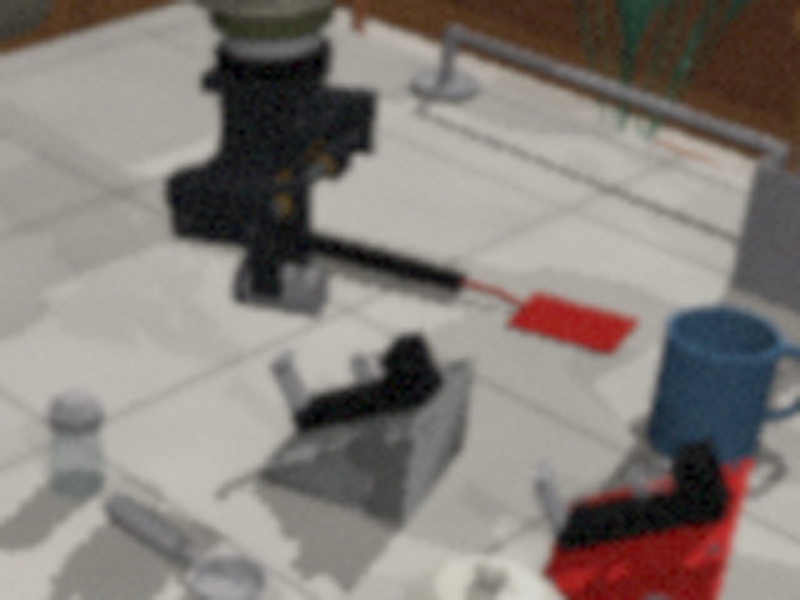

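The picture shows the cell gripped at (280,285), almost level, above and just short of the bay. The lip is at (288,375) and the spring plate at (365,365). The held pitch averages about 0. I'll descend to just clear of the bay.

Request:
{"op": "jog_arm", "data": {
  "commands": [
    {"ax":0,"ay":0,"az":0,"x":-0.17,"y":0,"z":0.39,"grip":-0.4},
    {"ax":0,"ay":0,"az":0,"x":-0.17,"y":0,"z":0.39,"grip":-0.4},
    {"ax":0,"ay":0,"az":0,"x":-0.17,"y":0,"z":0.4,"grip":-0.4},
    {"ax":0,"ay":0,"az":0,"x":0,"y":0,"z":0,"grip":-0.4},
    {"ax":0,"ay":0,"az":0,"x":0,"y":0,"z":0,"grip":-0.4},
    {"ax":0,"ay":0,"az":0,"x":0,"y":0,"z":0,"grip":-0.4},
    {"ax":0,"ay":0,"az":0,"x":0,"y":0,"z":0,"grip":-0.4}
  ]
}}

```text
time: 8.25
eef_pos: [0.4916, 0.1559, 0.069]
ee_rot: [[-0.933, -0.349, 0.083], [-0.348, 0.937, 0.031], [-0.088, -0.0, -0.996]]
ft_force: [-0.0, 0.8, -0.8]
opening: 0.0295
grip_force: 48.5
```

```bash
python3 - <<'E'
from h import *
where();W=[(-5,32,25),(11,27,25),(10.5,20,25),(9,16,25),(8,12.5,25),(8,9,18),(8,6,12),(8,3,6),(8,0,0)]
plan(*wp(*W[1]))
for a,b in zip(W[1:],W[2:]): print(b,end=' ');plan(*wp(*b),*wp(*a))
a=cap('scene','s5')
i=cv2.imread('pics/s5.png')[120:198,240:344];cv2.imwrite('pics/crop5.png',cv2.resize(i,(800,600),interpolation=cv2.INTER_CUBIC))
E
```

```text
cell in bay [-5.4 -0.  32.2] theta 24.9 yaw 0.14 F bay [-0.2  0.8 -0.8] grip 48.46772074699402 8.25
shift(tool, units) [-0.57 -0.   -0.07] turn [0.   0.02 0.04]
(10.5, 20, 25) shift(tool, units) [-0.08 -0.    0.22] turn [0. 0. 0.]
(9, 16, 25) shift(tool, units) [-0.01  0.    0.14] turn [0. 0. 0.]
(8, 12.5, 25) shift(tool, units) [-0.02  0.    0.12] turn [0. 0. 0.]
(8, 9, 18) shift(tool, units) [-0.13 -0.    0.1 ] turn [-0.   -1.75 -0.  ]
(8, 6, 12) shift(tool, units) [-0.1   0.    0.09] turn [-0.  -1.5 -0. ]
(8, 3, 6) shift(tool, units) [-0.09  0.    0.09] turn [ 0.  -1.5 -0. ]
(8, 0, 0) shift(tool, units) [-0.08 -0.    0.1 ] turn [-0.  -1.5  0. ]
```

View pics/crop5.png

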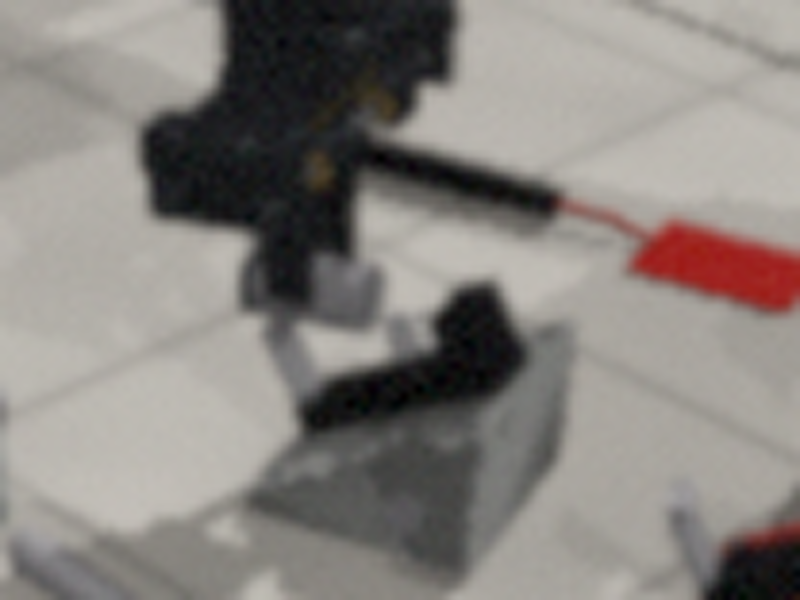

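The cell's nub end sits just above the lip at (285,330), and its flat end is just ahead of the plate at (400,335), as modelled. I'll press forward.

Request:
{"op": "jog_arm", "data": {
  "commands": [
    {"ax":0,"ay":0,"az":0,"x":-0.19,"y":0,"z":-0.02,"grip":-0.4},
    {"ax":0,"ay":0,"az":0,"x":-0.19,"y":0,"z":-0.02,"grip":-0.4},
    {"ax":0,"ay":0,"az":0,"x":-0.19,"y":0,"z":-0.03,"grip":-0.4},
    {"ax":0,"ay":0,"az":0,"x":0,"y":0,"z":0,"grip":-0.4},
    {"ax":0,"ay":0,"az":0,"x":0,"y":0,"z":0,"grip":-0.4},
    {"ax":0,"ay":0,"az":0,"x":0,"y":0,"z":0,"grip":-0.4}
  ],
  "force": 60
}}

```text
time: 8.8
eef_pos: [0.5066, 0.1616, 0.0719]
ee_rot: [[-0.934, -0.349, 0.08], [-0.348, 0.937, 0.03], [-0.085, 0.0, -0.996]]
ft_force: [-6.2, -3.1, 0.8]
opening: 0.029
grip_force: 58.5
```

```bash
python3 - <<'E'
from h import *
where();plan(*wp(10.5,20,25))
E
```

```text
cell in bay [10.   0.1 26.6] theta 25.1 yaw 0.16 F bay [-5.6 -0.7  4.1] grip 58.47317039966583 8.8
shift(tool, units) [-0.11 -0.01  0.19] turn [ 0.01 -0.03  0.04]
```

Request:
{"op": "jog_arm", "data": {
  "commands": [
    {"ax":0,"ay":0,"az":0,"x":-0.06,"y":0,"z":0.1,"grip":-0.4},
    {"ax":0,"ay":0,"az":0,"x":-0.05,"y":0,"z":0.1,"grip":-0.4},
    {"ax":0,"ay":0,"az":0,"x":0,"y":0,"z":0,"grip":-0.4},
    {"ax":0,"ay":0,"az":0,"x":0,"y":0,"z":0,"grip":-0.4},
    {"ax":0,"ay":0,"az":0,"x":0,"y":0,"z":0,"grip":-0.4}
  ]
}}

```text
time: 9.22
eef_pos: [0.5097, 0.1629, 0.0659]
ee_rot: [[-0.934, -0.349, 0.078], [-0.348, 0.937, 0.03], [-0.084, 0.001, -0.996]]
ft_force: [-7.3, -4.0, -0.9]
opening: 0.0293
grip_force: 58.4
```

```bash
python3 - <<'E'
from h import *
where();plan(*wp(9,15.5,25))
E
```

```text
cell in bay [ 9.9  0.3 19.7] theta 25.2 yaw 0.16 F bay [-7.6 -1.2  3.4] grip 58.42710793018341 9.2167
shift(tool, units) [-0.03 -0.01  0.14] turn [ 0.01 -0.05  0.04]
```

Request:
{"op": "jog_arm", "data": {
  "commands": [
    {"ax":0,"ay":0,"az":0,"x":-0.02,"y":-0.01,"z":0.07,"grip":-0.4},
    {"ax":0,"ay":0,"az":0,"x":-0.02,"y":0,"z":0.07,"grip":-0.4},
    {"ax":0,"ay":0,"az":0,"x":0,"y":0,"z":0,"grip":-0.4},
    {"ax":0,"ay":0,"az":0,"x":0,"y":0,"z":0,"grip":-0.4},
    {"ax":0,"ay":0,"az":0,"x":0,"y":0,"z":0,"grip":-0.4}
  ]
}}

```text
time: 9.63
eef_pos: [0.5112, 0.1632, 0.0619]
ee_rot: [[-0.934, -0.349, 0.078], [-0.348, 0.937, 0.03], [-0.084, 0.001, -0.996]]
ft_force: [-9.4, -3.1, 0.8]
opening: 0.0292
grip_force: 58.9
```

```bash
python3 - <<'E'
from h import *
where();plan(*wp(8.5,12.5,25))
E
```

```text
cell in bay [ 9.2  0.  15.6] theta 25.2 yaw 0.16 F bay [-8.1  0.3  5.6] grip 58.86365532875061 9.6333
shift(tool, units) [-0.02 -0.    0.1 ] turn [ 0.02 -0.05  0.04]
```

Request:
{"op": "jog_arm", "data": {
  "commands": [
    {"ax":0,"ay":0,"az":0,"x":-0.01,"y":0,"z":0.05,"grip":-0.4},
    {"ax":0,"ay":0,"az":0,"x":-0.01,"y":0,"z":0.05,"grip":-0.4},
    {"ax":0,"ay":0,"az":0,"x":0,"y":0,"z":0,"grip":-0.4},
    {"ax":0,"ay":0,"az":0,"x":0,"y":0,"z":0,"grip":-0.4},
    {"ax":0,"ay":0,"az":0,"x":0,"y":0,"z":0,"grip":-0.4}
  ]
}}

```text
time: 10.05
eef_pos: [0.5119, 0.1635, 0.059]
ee_rot: [[-0.934, -0.349, 0.078], [-0.348, 0.937, 0.03], [-0.084, 0.001, -0.997]]
ft_force: [-9.2, -3.6, 2.4]
opening: 0.0293
grip_force: 59.0
```

```bash
python3 - <<'E'
from h import *
where();plan(*wp(8,9.3,18))
a=cap('scene','s6')
i=cv2.imread('pics/s6.png')[120:198,240:344];cv2.imwrite('pics/crop6.png',cv2.resize(i,(800,600),interpolation=cv2.INTER_CUBIC))
E
```

```text
cell in bay [ 8.4  0.1 12.6] theta 25.2 yaw 0.17 F bay [-7.3 -0.2  7. ] grip 59.016841650009155 10.05
shift(tool, units) [-0.11 -0.    0.1 ] turn [ 0.02 -1.8   0.04]
```

View pics/crop6.png

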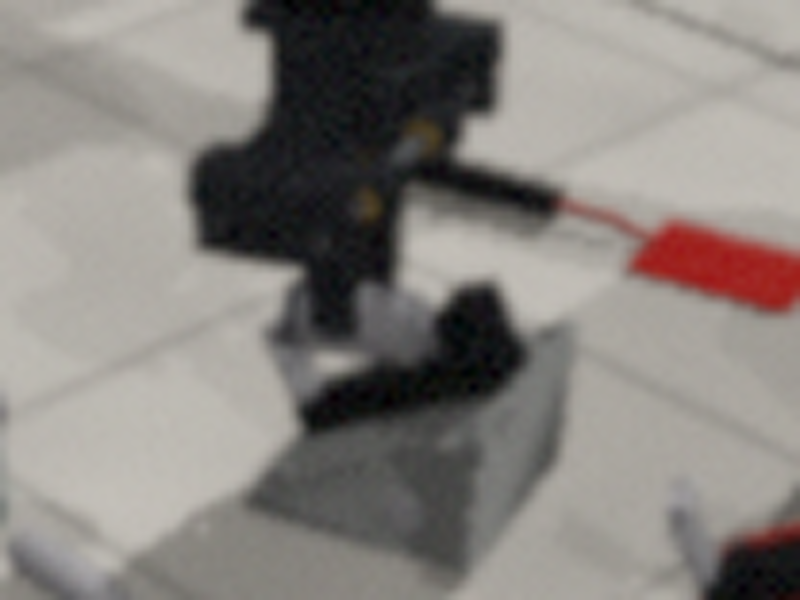

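The nub end's lower rim has now passed inside the lip at (295,355), and the flat end at (400,330) is pressing the plate. I'll roll it down in steps.

Request:
{"op": "jog_arm", "data": {
  "commands": [
    {"ax":0,"ay":-0.6,"az":0,"x":-0.04,"y":0,"z":0.03,"grip":-0.4},
    {"ax":0,"ay":-0.6,"az":0,"x":-0.04,"y":0,"z":0.03,"grip":-0.4},
    {"ax":0,"ay":-0.6,"az":0,"x":-0.04,"y":0,"z":0.04,"grip":-0.4},
    {"ax":0,"ay":0,"az":0,"x":0,"y":0,"z":0,"grip":-0.4},
    {"ax":0,"ay":0,"az":0,"x":0,"y":0,"z":0,"grip":-0.4},
    {"ax":0,"ay":0,"az":0,"x":0,"y":0,"z":0,"grip":-0.4}
  ]
}}

```text
time: 10.6
eef_pos: [0.5156, 0.1649, 0.0563]
ee_rot: [[-0.917, -0.349, 0.195], [-0.342, 0.937, 0.074], [-0.208, 0.001, -0.978]]
ft_force: [-8.3, -3.0, 0.3]
opening: 0.0291
grip_force: 58.9
```

```bash
python3 - <<'E'
from h import *
where();plan(*wp(8,6.3,12))
E
```

```text
cell in bay [8.3 0.1 9.2] theta 18.0 yaw 0.16 F bay [-7.5  0.   4.7] grip 58.87571096420288 10.6
shift(tool, units) [-0.09 -0.    0.09] turn [ 0.03 -1.5   0.04]
```

Request:
{"op": "jog_arm", "data": {
  "commands": [
    {"ax":0,"ay":-0.5,"az":0,"x":-0.03,"y":0,"z":0.03,"grip":-0.4},
    {"ax":0,"ay":-0.5,"az":0,"x":-0.03,"y":0,"z":0.03,"grip":-0.4},
    {"ax":0,"ay":-0.5,"az":0,"x":-0.03,"y":0,"z":0.03,"grip":-0.4},
    {"ax":0,"ay":0,"az":0,"x":0,"y":0,"z":0,"grip":-0.4},
    {"ax":0,"ay":0,"az":0,"x":0,"y":0,"z":0,"grip":-0.4},
    {"ax":0,"ay":0,"az":0,"x":0,"y":0,"z":0,"grip":-0.4}
  ]
}}

```text
time: 11.1
eef_pos: [0.5188, 0.1661, 0.0542]
ee_rot: [[-0.891, -0.35, 0.289], [-0.332, 0.937, 0.109], [-0.309, 0.001, -0.951]]
ft_force: [-7.3, -3.2, -1.0]
opening: 0.0293
grip_force: 58.8
```

```bash
python3 - <<'E'
from h import *
where();plan(*wp(8.3,3.2,6))
E
```

```text
cell in bay [8.2 0.1 6.2] theta 12.0 yaw 0.14 F bay [-7.4 -0.4  3.1] grip 58.80204677581787 11.1
shift(tool, units) [-0.09 -0.01  0.09] turn [ 0.03 -1.49  0.03]
```

Request:
{"op": "jog_arm", "data": {
  "commands": [
    {"ax":0,"ay":-0.5,"az":0,"x":-0.03,"y":0,"z":0.03,"grip":-0.4},
    {"ax":0,"ay":-0.5,"az":0,"x":-0.03,"y":0,"z":0.03,"grip":-0.4},
    {"ax":0,"ay":-0.5,"az":0,"x":-0.03,"y":0,"z":0.03,"grip":-0.4},
    {"ax":0,"ay":0,"az":0,"x":0,"y":0,"z":0,"grip":-0.4},
    {"ax":0,"ay":0,"az":0,"x":0,"y":0,"z":0,"grip":-0.4},
    {"ax":0,"ay":0,"az":0,"x":0,"y":0,"z":0,"grip":-0.4}
  ]
}}

```text
time: 11.6
eef_pos: [0.5221, 0.1675, 0.0525]
ee_rot: [[-0.856, -0.35, 0.381], [-0.319, 0.937, 0.144], [-0.407, 0.002, -0.913]]
ft_force: [-7.4, -3.8, -2.5]
opening: 0.0293
grip_force: 58.6
```

```bash
python3 - <<'E'
from h import *
where();plan(*wp(8.3,0.2,0))
E
```

```text
cell in bay [8.5 0.3 3.2] theta 6.0 yaw 0.14 F bay [-8.4 -1.   2. ] grip 58.64812731742859 11.6
shift(tool, units) [-0.07 -0.01  0.1 ] turn [ 0.04 -1.49  0.03]
```

Request:
{"op": "jog_arm", "data": {
  "commands": [
    {"ax":0,"ay":-0.5,"az":0,"x":-0.02,"y":-0.01,"z":0.03,"grip":-0.4},
    {"ax":0,"ay":-0.5,"az":0,"x":-0.03,"y":0,"z":0.03,"grip":-0.4},
    {"ax":0,"ay":-0.5,"az":0,"x":-0.03,"y":0,"z":0.03,"grip":-0.4},
    {"ax":0,"ay":0,"az":0,"x":0,"y":0,"z":0,"grip":-0.4},
    {"ax":0,"ay":0,"az":0,"x":0,"y":0,"z":0,"grip":-0.4},
    {"ax":0,"ay":0,"az":0,"x":0,"y":0,"z":0,"grip":-0.4}
  ]
}}

```text
time: 12.1
eef_pos: [0.5253, 0.1687, 0.051]
ee_rot: [[-0.811, -0.35, 0.469], [-0.302, 0.937, 0.177], [-0.501, 0.002, -0.865]]
ft_force: [-5.4, -2.4, -2.8]
opening: 0.029
grip_force: 58.3
```

```bash
python3 - <<'E'
from h import *
where();plan(*wp(8.3,-0.5,0));plan(*wp(0,0,0),*wp(8.3,0,0))
a=cap('scene','s7')
i=cv2.imread('pics/s7.png')[120:198,240:344];cv2.imwrite('pics/crop7.png',cv2.resize(i,(800,600),interpolation=cv2.INTER_CUBIC))
E
```

```text
cell in bay [8.7 0.3 0.3] theta -0.1 yaw 0.13 F bay [-6.6 -0.4  0.5] grip 58.34661662578583 12.1
shift(tool, units) [ 0.01 -0.01  0.03] turn [0.05 0.02 0.03]
shift(tool, units) [ 0.28  0.   -0.  ] turn [0. 0. 0.]
```

View pics/crop7.png

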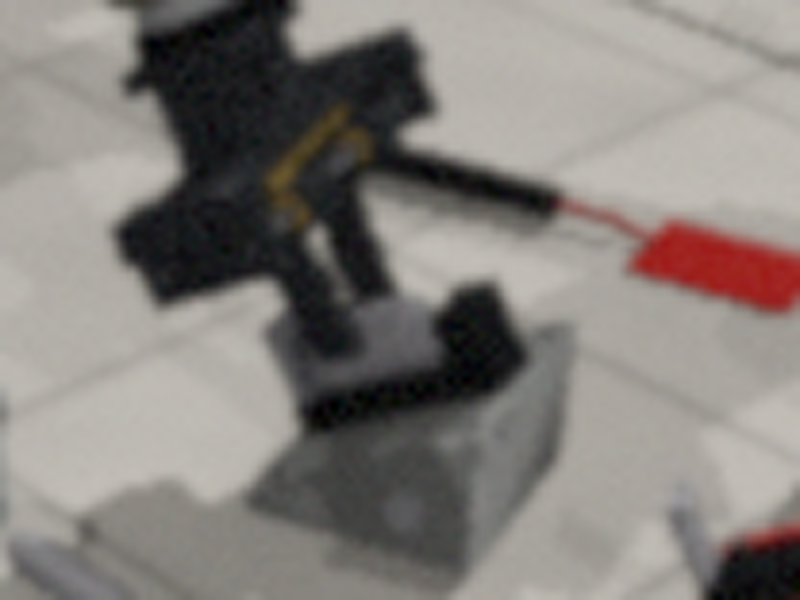

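The cell now lies parallel to the cradle, with its nub end at (285,345) level with and inside the lip. I'll press gently down to find the cradle, then ease it back.

Request:
{"op": "jog_arm", "data": {
  "commands": [
    {"ax":0,"ay":0,"az":0,"x":0,"y":-0.01,"z":0.02,"grip":-0.4},
    {"ax":0,"ay":0,"az":0,"x":0,"y":0,"z":0.02,"grip":-0.4},
    {"ax":0,"ay":0,"az":0,"x":0,"y":0,"z":0,"grip":-0.4},
    {"ax":0,"ay":0,"az":0,"x":0,"y":0,"z":0,"grip":-0.4}
  ]
}}

```text
time: 12.48
eef_pos: [0.5259, 0.1688, 0.0506]
ee_rot: [[-0.811, -0.351, 0.469], [-0.302, 0.936, 0.178], [-0.502, 0.002, -0.865]]
ft_force: [-15.8, -4.4, 8.9]
opening: 0.0293
grip_force: 60.3
```

```bash
python3 -c "
from h import *
where()"
```

```text
cell in bay [ 9.   0.2 -0.3] theta -0.1 yaw 0.14 F bay [-9.7  1.3 15.9] grip 60.27987599372864 12.4833
```

Request:
{"op": "jog_arm", "data": {
  "commands": [
    {"ax":0,"ay":0,"az":0,"x":0,"y":0,"z":-0.01,"grip":-0.4},
    {"ax":0,"ay":0,"az":0,"x":0.06,"y":0,"z":0,"grip":-0.4},
    {"ax":0,"ay":0,"az":0,"x":0.06,"y":0,"z":0,"grip":-0.4},
    {"ax":0,"ay":0,"az":0,"x":0.06,"y":0,"z":0,"grip":-0.4},
    {"ax":0,"ay":0,"az":0,"x":0.06,"y":0,"z":0,"grip":-0.4},
    {"ax":0,"ay":0,"az":0,"x":0,"y":0,"z":0,"grip":-0.4},
    {"ax":0,"ay":0,"az":0,"x":0,"y":0,"z":0,"grip":-0.4},
    {"ax":0,"ay":0,"az":0,"x":0,"y":0,"z":0,"grip":-0.4}
  ]
}}

```text
time: 13.15
eef_pos: [0.521, 0.1669, 0.0478]
ee_rot: [[-0.809, -0.351, 0.471], [-0.302, 0.937, 0.178], [-0.503, 0.002, -0.864]]
ft_force: [-7.8, 1.4, 5.4]
opening: 0.0292
grip_force: 59.3
```

```bash
python3 -c "
from h import *
where()"
```

```text
cell in bay [ 3.   0.1 -0.1] theta -0.2 yaw 0.16 F bay [-3.2  4.   8.1] grip 59.292179346084595 13.15
```

Request:
{"op": "jog_arm", "data": {
  "commands": [
    {"ax":0,"ay":0,"az":0,"x":0.03,"y":0,"z":0,"grip":-0.4},
    {"ax":0,"ay":0,"az":0,"x":0.03,"y":0,"z":0,"grip":-0.4},
    {"ax":0,"ay":0,"az":0,"x":0.03,"y":0,"z":0,"grip":-0.4},
    {"ax":0,"ay":0,"az":0,"x":0,"y":0,"z":0,"grip":-0.4},
    {"ax":0,"ay":0,"az":0,"x":0,"y":0,"z":0,"grip":-0.4},
    {"ax":0,"ay":0,"az":0,"x":0,"y":0,"z":0,"grip":-0.4}
  ]
}}

```text
time: 13.65
eef_pos: [0.5198, 0.1663, 0.0472]
ee_rot: [[-0.808, -0.35, 0.473], [-0.302, 0.937, 0.178], [-0.505, 0.001, -0.863]]
ft_force: [-2.7, 6.1, 4.6]
opening: 0.0291
grip_force: 58.9
```

```bash
python3 -c "
from h import *
where()"
```

```text
cell in bay [ 1.5 -0.1  0. ] theta -0.3 yaw 0.16 F bay [1.9 6.6 4.2] grip 58.89410734176636 13.65
```

The nub is on the wall, since the x force has reversed. I'll relax the grip, then open slowly.

Request:
{"op": "jog_arm", "data": {
  "commands": [
    {"ax":0,"ay":0,"az":0,"x":-0.02,"y":0.02,"z":0,"grip":-0.4},
    {"ax":0,"ay":0,"az":0,"x":0,"y":0,"z":0,"grip":-0.4},
    {"ax":0,"ay":0,"az":0,"x":0,"y":0,"z":0,"grip":-0.4},
    {"ax":0,"ay":0,"az":0,"x":0,"y":0,"z":0,"grip":-0.4},
    {"ax":0,"ay":0,"az":0,"x":0,"y":0,"z":0,"grip":-0.4}
  ],
  "force": 5
}}

```text
time: 14.07
eef_pos: [0.5198, 0.1663, 0.047]
ee_rot: [[-0.809, -0.349, 0.473], [-0.301, 0.937, 0.177], [-0.505, 0.0, -0.863]]
ft_force: [-1.9, 4.8, 3.7]
opening: 0.0314
grip_force: 5.2
```

```bash
python3 -c "
from h import *
where()"
```

```text
cell in bay [ 1.4 -0.1 -0.1] theta -0.3 yaw 0.13 F bay [1.8 5.2 3.2] grip 5.226747170090675 14.0667
```

Request:
{"op": "jog_arm", "data": {
  "commands": [
    {"ax":0,"ay":0,"az":0,"x":0,"y":0,"z":0,"grip":-0.2},
    {"ax":0,"ay":0,"az":0,"x":0,"y":0,"z":0,"grip":-0.1},
    {"ax":0,"ay":0,"az":0,"x":0,"y":0,"z":0,"grip":0.1},
    {"ax":0,"ay":0,"az":0,"x":0,"y":0,"z":0,"grip":0.3},
    {"ax":0,"ay":0,"az":0,"x":0,"y":0,"z":0,"grip":0.3},
    {"ax":0,"ay":0,"az":0,"x":0,"y":0,"z":0,"grip":0.3}
  ]
}}

```text
time: 14.57
eef_pos: [0.5196, 0.1658, 0.0467]
ee_rot: [[-0.809, -0.349, 0.473], [-0.301, 0.937, 0.176], [-0.504, -0.0, -0.864]]
ft_force: [-0.3, -0.2, -0.2]
opening: 0.0571
grip_force: 0.0
```

```bash
python3 -c "
from h import *
where()"
```

```text
cell in bay [ 0.9 -0.4 -0.2] theta -0.3 yaw 0.11 F bay [-0.4 -0.1 -0. ] grip 0.0 14.5667
```

Released, with no residual force. I'll retreat straight out along the tool axis.

Request:
{"op": "jog_arm", "data": {
  "commands": [
    {"ax":0,"ay":0,"az":0,"x":0,"y":0,"z":-0.3,"grip":0.3},
    {"ax":0,"ay":0,"az":0,"x":0,"y":0,"z":-0.6,"grip":0.3},
    {"ax":0,"ay":0,"az":0,"x":0,"y":0,"z":-0.7,"grip":0.3},
    {"ax":0,"ay":0,"az":0,"x":0,"y":0,"z":-0.7,"grip":0.3},
    {"ax":0,"ay":0,"az":0,"x":0,"y":0,"z":-0.7,"grip":0.3},
    {"ax":0,"ay":0,"az":0,"x":0,"y":0,"z":-0.7,"grip":0.3},
    {"ax":0,"ay":0,"az":0,"x":0,"y":0,"z":-0.7,"grip":0.3},
    {"ax":0,"ay":0,"az":0,"x":0,"y":0,"z":0,"grip":0.3},
    {"ax":0,"ay":0,"az":0,"x":0,"y":0,"z":0,"grip":0.3},
    {"ax":0,"ay":0,"az":0,"x":0,"y":0,"z":0,"grip":0.3}
  ]
}}

```text
time: 15.4
eef_pos: [0.4572, 0.1427, 0.16]
ee_rot: [[-0.81, -0.349, 0.472], [-0.301, 0.937, 0.176], [-0.504, 0.0, -0.864]]
ft_force: [0.1, 0.2, 0.1]
opening: 0.0574
grip_force: 0.0
```

```bash
python3 - <<'E'
from h import *
where()
a=cap('scene','s8');b=cap('top','t8')
f=lambda i,x,y,w,h,k:cv2.resize(i[y:y+h,x:x+w],(w*k,h*k),interpolation=cv2.INTER_CUBIC)
cv2.imwrite('pics/crop8.png',np.hstack([f(a['color'],260,140,60,60,7),f(b['color'],160,180,50,60,7)]))
# axis check on the scene cloud
K=a['mtx'];d=a['range_z'];v,u=np.mgrid[:384,:512];T=a['cam_to_world']
P=np.stack([(u-K[0,2])/K[0,0]*d,(v-K[1,2])/K[1,1]*d,d],-1).reshape(-1,3)@T[:3,:3].T+T[:3,3]
q=(P-[*BAY[:2],.063])@bayR(BAY[2]);q=q[(abs(q[:,0])<.022)&(abs(q[:,1])<.02)&(q[:,2]>-.008)&(q[:,2]<.03)]
def g(p): 
    return np.hypot(q[:,1]-p[0]-p[1]*q[:,0],q[:,2]-p[2]-p[3]*q[:,0])-.0165
S=least_squares(g,[0,0,0,0],loss='soft_l1',f_scale=.002);print(len(q),(S.x*[1000,57.3,1000,57.3]).round(1),np.median(abs(g(S.x))))
E
```

```text
cell in bay [ -0.   -0.4 131.2] theta -0.2 yaw 0.11 F bay [ 0.2  0.1 -0. ] grip 0.0 15.4
88 [-0.8 -0.4 -0.5 -1.1] 0.000930580202029397
```

View pics/crop8.png

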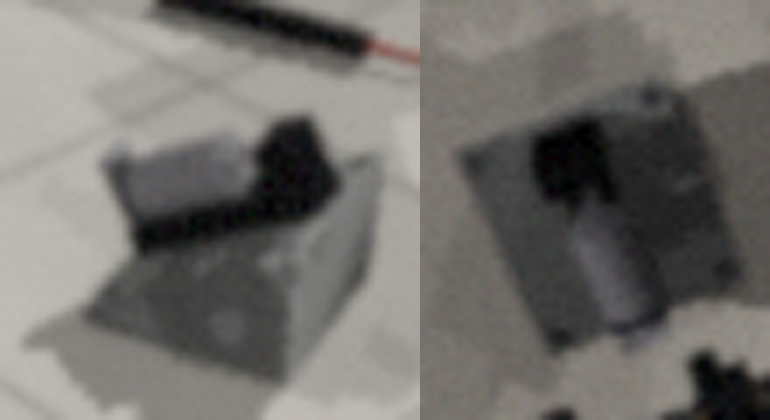

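The scene view at left shows the cell straight in the cradle from (125,180) to (245,165), with its nub end under the lip at (115,160). The fit is within 1 mm and about 1°. The robot is clear, so I'll hand in.

```bash
python3 -c "
from workcell import r
print(r.sign_off())"
```

```text
the job is handed in; nothing more can be done
None
```

The D cell is fitted in the grey igniter's bay, lying straight in the cradle (within about 1 mm and 1°) with its nub end under the lip. The gripper is open and clear, nothing else was touched, and I handed the job in at about 15.5 s.

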